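Nest the upturned bowl lids after baking

TASK

Three domed steel bowl lids lie upside down on their knobs on the baking table. Leave the largest where it stands and set the middle-sized lid, still upside down, inside it, its knob on the floor of the hollow; then set the smallest likewise inside the middle one, so that they end as one upright, centred nest. Lower the lids into place instead of dropping them, and leave the bowl that is covered with its own lid where it is.

Things in the scene. Friction and masses are not known exactly. Their poses are not given: they have to be found in the camera images.
- lid_large_mid (a point): The largest bowl lid, steel, UPSIDE DOWN on its black knob (disc 52 mm wide, 24 mm high), hollow side up. Rim: upright collar, outside diameter 184 mm, 8 mm thick, 14 mm high, top 66 mm above the knob's underside; pinch it anywhere from above. Flat floor inside (90 mm across), 28 mm above the knob's underside. Point: on the axis, 33 mm above the knob's underside; z up. 160 g. It stays where it is.
- lid_medium_mid (a point): The middle-sized bowl lid, steel, UPSIDE DOWN on its black knob (disc 52 mm wide, 24 mm high), hollow side up. Rim: upright collar, outside diameter 150 mm, 8 mm thick, 14 mm high, top 66 mm above the knob's underside; pinch it anywhere from above. Flat floor inside (82 mm across), 28 mm above the knob's underside. Point: on the axis, 33 mm above the knob's underside; z up. 120 g. Once home, its rim is 28 mm above the largest lid's rim.
- lid_small_mid (a point): The smallest bowl lid, steel, UPSIDE DOWN on its black knob (disc 52 mm wide, 24 mm high), hollow side up. Rim: upright collar, outside diameter 116 mm, 8 mm thick, 14 mm high, top 64 mm above the knob's underside; pinch it anywhere from above. Flat floor inside (66 mm across), 28 mm above the knob's underside. Point: on the axis, 32 mm above the knob's underside; z up. 80 g. Once home, its rim is 26 mm above the middle lid's rim.
- dough_bowl_mid (a point): A white mixing bowl covered with its own steel lid, dome up and knob on top: 170 mm in diameter, 140 mm high in all, 1.4 kg. Not part of the job: leave it alone. This point lies on its axis 70 mm above the table; z points up.
There are look-alikes about, which are no part of the job. What is shaped like the part that bears lid_large_mid but pink or turquoise is not meant.

How it is judged:
By the outcome, as a careful person would: the job done as asked, in the order asked, and still so for the second after the job is handed in, with the robot touching nothing.
It also fails if it takes over 64 s, if anything falls off the work surface, if the arm or the gripper's body presses on something with over 40 N, if the wrist force passes 120 N, or if a joint passes its speed limit or range.

ROBOT

A 7-joint arm with a two-finger parallel gripper is mounted at the origin on the work surface. World frame = base frame: x ahead of the robot, y to its left, z up, the work surface at z = 0. Lengths are in m, angles in degrees, forces in N, time in s.
With the tool pointing down it reaches from about 0.425 to 0.875 m from the base axis. Payload 4.7 kg.
Tool frame: the origin (TCP) lies at the very end of the fingers, on their centre line; the grasp point (between the pads) lies behind it (grasp_offset is the z of the grasp point in the tool frame, in m); z points along the fingers, y is the direction in which the jaws open and shut (so a half turn about z gives the same grasp; the last joint's range is limited). The gripper opens to 87 mm and grips with 3 to 60 N. Pads are 19 mm wide; open, the fingers measure 117 mm over their backs; the gripper's body (75 mm by 190 mm) begins 51 mm behind the grasp point.
Start: joints at [76.095, 18.392, -4.016, 83.108, 1.295, 78.541, -3.26], TCP at [0.165, -0.629, 0.193] pointing down, gripper open.
Joint ranges: [-163.93, 163.93], [-17.29, 119.83], [-79.2, 71.16], [3.27, 140.29], [-89.18, 269.18], [5.43, 117.66], [-154.24, 154.24]. Speed limits (degrees/s): [147.25, 147.25, 180, 180, 180, 180, 180].

INTERFACE

Orientations are given as [roll, pitch, yaw] about the fixed x, y, z axes, in that order (R = Rz(yaw) Ry(pitch) Rx(roll)).
In Python, from plant import state, get_image, job_done, grasp_offset gives the robot as it stands.
- The arm moves only by the shell command python3 -m pendant 'ROWS' [FORCE]. ROWS is JSON, a list of rows, each an object of numbers: "claw": the finger opening in mm, from 0 to 87; "tx", "ty", "tz": the shift along the tool's x, y, z in mm; "yaw": the turn about the tool's z in degrees. A call has 1 to 8 rows; each row shifts and turns the commanded pose from where the row before left it, along the tool's axes as they then stand; what a row does not reach is not made up. A row lasts 1/8 s, in which the tool goes at most 62.5 mm and 10.7 degrees, less where a joint would pass 70% of its speed; a pose out of reach is approached as far as the arm can. A call with a gripper value outside its range is refused whole. The fingers move at their own pace and stop on an object; FORCE is the grip in N (left out, the last holds). Time passes only in rows, so rows that do not move let the fingers close. It gives the time, the measured TCP pose, the force and the opening at its end, in the units of the state.
- state(): the state, without advancing time (a new reading comes with each control period).
- get_image(name): name is "scene" or "top" or "wrist"; returns a dict with "frame" (384x512x3 uint8, red, green, blue), "range_z" (384x512 float32, m along the optical axis (not along the pixel's ray), 0 where there is no reading), "camera_matrix" (3x3 intrinsics, pixels), "k1" (the pictures are not rectified: a ray, as slopes to the right and down, at radius r is drawn at 1 + k1 r^2 times it, then the intrinsics apply), "position" and "attitude" of the camera in the world. Camera axes: x right, y down, z forward; pixel columns grow to the right and rows downward; lengths in m; the calibration is good to about 2 mm. A picture is of the moment at which its call begins.
- job_done(): hands the job in, once; it reports no verdict.
The state is a dict: "time": time; "qpos": joint angles; "joint_velocities": joint speeds; "joint_torque": joint torques, N m; "eef_pos": TCP position; "eef_rot": TCP orientation; "ft_force": force on the tool from outside, world axes, zero at the start; "ft_torque": the same for the moment, N m; "gripper_width": finger opening in m.
Only numpy, scipy, OpenCV 4.12 (cv2) and the standard library are available. Lean on these libraries where they do the work, as an engineer would, in place of code of your own. Each camera call takes 0.05 s, during which the arm holds its last target. There are 200 camera calls.

## Working session

There is one attempt and no reset: what is moved stays moved. The work goes in short steps, Python scripts to look and compute and a shell command to move; the robot and the scene stay as the last step left them, time stands still between calls to the robot, and variables do not carry over. Pictures are saved under pics/ and viewed, about 8 in all and at most 12, crops included, and the job is handed in when it is done.

```bash
mkdir -p pics
cat > h.py <<'E'
import numpy as np,cv2
from plant import state,get_image,grasp_offset
def grab(name,tag):
    d=get_image(name); cv2.imwrite(f'pics/{tag}.png',cv2.cvtColor(d['frame'],cv2.COLOR_RGB2BGR)); np.save(f'pics/{tag}.npy',d,allow_pickle=True); return d
def load(tag): return np.load(f'pics/{tag}.npy',allow_pickle=True).item()
def Rm(a):
    from scipy.spatial.transform import Rotation as R
    a=np.asarray(a)
    return a if a.shape==(3,3) else R.from_euler('xyz',a,degrees=True).as_matrix() if a.size==3 else R.from_quat(a).as_matrix()
def rays(d,uv):
    uv=np.asarray(uv,float).reshape(-1,2);K=d['camera_matrix']
    p=np.c_[(uv[:,0]-K[0,2])/K[0,0],(uv[:,1]-K[1,2])/K[1,1]]
    s=p.copy()
    for _ in range(20): s=p/(1+d['k1']*(s**2).sum(1,keepdims=True))
    return np.c_[s,np.ones(len(s))]
def cloud(d):
    h,w=d['range_z'].shape;v,u=np.mgrid[:h,:w]
    r=rays(d,np.c_[u.ravel(),v.ravel()])*d['range_z'].reshape(-1,1)
    return (r@Rm(d['attitude']).T+np.asarray(d['position'])).reshape(h,w,3)
def onplane(d,uv,z):
    r=rays(d,uv)@Rm(d['attitude']).T;p=np.asarray(d['position'])
    return p+r*((z-p[2])/r[:,2:])
E
python3 - <<'E'
from h import *
print(state(),grasp_offset)
for n in('top','scene'):
    d=grab(n,n+'0');print(n,d['camera_matrix'],d['k1'],d['position'],d['attitude'])
a=cv2.imread('pics/top0.png');b=cv2.imread('pics/scene0.png')
P=cloud(load('top0'));print(P[::48,::64,:].round(3)[:, :, 2])
E
```

```text
{'time': 0.0, 'qpos': array([76.09417768, 18.43869931, -4.01388997, 83.17557659,  1.29655993,
       78.5417302 , -3.26040168]), 'joint_velocities': array([-0.03649501,  0.08403775, -0.05013333,  0.05079716, -0.02365422,
        0.04766089,  0.05567749]), 'joint_torque': array([ 7.24035181e-05, -4.91292071e+01, -4.03772732e-01, -3.12525809e+01,
       -6.40113931e-02,  4.37561644e-02,  1.41143446e-04]), 'eef_pos': array([ 0.16485407, -0.6281038 ,  0.19175954]), 'eef_rot': array([-1.79889320e+02,  7.90299268e-03,  1.47139464e+01]), 'ft_force': array([ 0.04413374,  0.01575238, -0.46762277]), 'ft_torque': array([-0.05578989,  0.01302654, -0.0079426 ]), 'gripper_width': 0.08747465826444753} -0.0187
top [[480.35478301   0.         248.61808258]
 [  0.         480.35478301 187.23454887]
 [  0.           0.           1.        ]] -0.15599078755889237 [ 0.38590008 -0.00786678  1.37180901] [-174.62260021    0.18674698  -91.08978202]
scene [[443.93931478   0.         251.67614202]
 [  0.         443.93931478 199.87986292]
 [  0.           0.           1.        ]] -0.1219985034554945 [1.20441812 0.01721996 0.97925783] [-142.50184289    0.92513788   88.604009  ]
[[-0.75  -0.753 -0.745 -0.747 -0.752 -0.751 -0.742 -0.752]
 [-0.002  0.006  0.011  0.017  0.055  0.004  0.006  0.018]
 [ 0.004  0.002  0.002  0.001  0.001  0.122 -0.001  0.002]
 [-0.004  0.003 -0.003  0.002  0.036 -0.005 -0.001  0.001]
 [ 0.004  0.025  0.028 -0.002  0.038  0.032 -0.     0.004]
 [-0.002  0.016  0.046  0.001  0.007  0.002  0.001 -0.002]
 [-0.001 -0.003  0.004 -0.002  0.004  0.004  0.05   0.001]
 [ 0.007 -0.002 -0.003 -0.003  0.01  -0.001  0.001 -0.001]]
```

View pics/top0.png

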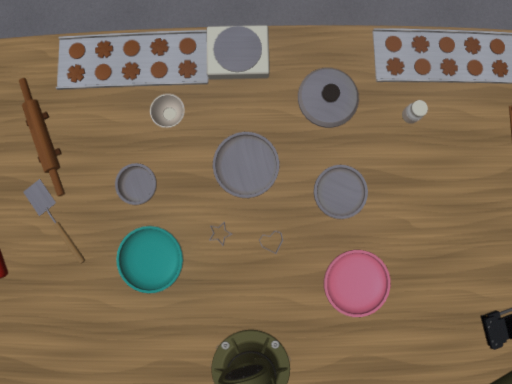

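View pics/scene0.png

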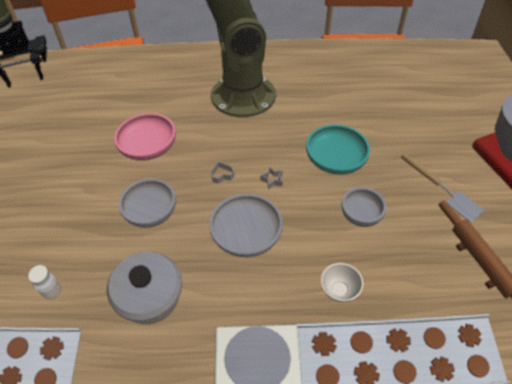

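The top view shows five grey round things:
- (246,165) is the widest hollow lid.
- (341,192) is the middle-sized lid.
- (136,184) is the smallest lid.
- (328,97) is dome up with a black knob, so it is the covered bowl.
- (237,49) is a flat plate on a white scale.

The turquoise (150,259) and pink (357,283) ones are the excluded look-alikes. I'll measure the diameters and confirm in one crop.

```bash
cat > meas.py <<'E'
from h import *
from scipy.optimize import least_squares
def circ(p):
    f=lambda c:np.hypot(p[:,0]-c[0],p[:,1]-c[1])-c[2]
    r=least_squares(f,[*p.mean(0)[:2],.07],loss='soft_l1',f_scale=.002);return r.x,np.abs(f(r.x)).mean()
def greymask(d):
    hsv=cv2.cvtColor(d['frame'],cv2.COLOR_RGB2HSV)
    return cv2.morphologyEx(((hsv[...,1]<60)&(hsv[...,2]>40)).astype(np.uint8),cv2.MORPH_OPEN,np.ones((3,3)))
def find(d,uv,z):
    cs,_=cv2.findContours(greymask(d),cv2.RETR_EXTERNAL,cv2.CHAIN_APPROX_NONE)
    for c in cs:
        if cv2.pointPolygonTest(c,uv,False)>0:
            return circ(onplane(d,cv2.convexHull(c).reshape(-1,2) if 0 else c.reshape(-1,2),z))
E
python3 - <<'E'
from meas import *
d=load('top0');P=cloud(d);s=load('scene0')
L={'large':((246,165),(246,225),.066),'med':((341,192),(148,202),.066),'small':((136,184),(363,206),.064)}
for n,(a,b,z) in L.items():
    print(n,'top',find(d,a,z),'scene',find(s,b,z))
    u,v=a;Q=P[v-40:v+40,u-40:u+40].reshape(-1,3)
    print('  z pct',np.percentile(Q[:,2],[5,50,90,97]),'centre',P[v-3:v+4,u-3:u+4].reshape(-1,3).mean(0))
a=cv2.imread('pics/top0.png')[60:225,100:390];cv2.imwrite('pics/crop0.png',cv2.resize(a,None,fx=2.7,fy=2.7,interpolation=2))
E
```

```text
large top (array([0.5729085 , 0.00126032, 0.09052822]), np.float64(0.0006703069872150249)) scene (array([0.57498087, 0.00261643, 0.09298246]), np.float64(0.0013869304235881363))
  z pct [-0.00287372  0.0265566   0.05882422  0.06776158] centre [5.71668791e-01 1.85226757e-04 5.61174297e-02]
med top (array([ 0.49287758, -0.25787107,  0.07379004]), np.float64(0.0006160245327614405)) scene (array([ 0.49684079, -0.25453963,  0.07755274]), np.float64(0.0022549610313164713))
  z pct [-0.00345969  0.00274427  0.04163526  0.0671538 ] centre [ 0.49386229 -0.26617342  0.02863764]
small top (array([0.52535807, 0.30777588, 0.05703283]), np.float64(0.0006560027749599152)) scene (array([0.52974528, 0.30786797, 0.0605796 ]), np.float64(0.0020598483075684564))
  z pct [-0.00380519  0.00160004  0.03361723  0.0644681 ] centre [0.5278385  0.31352167 0.0281861 ]
```

View pics/crop0.png

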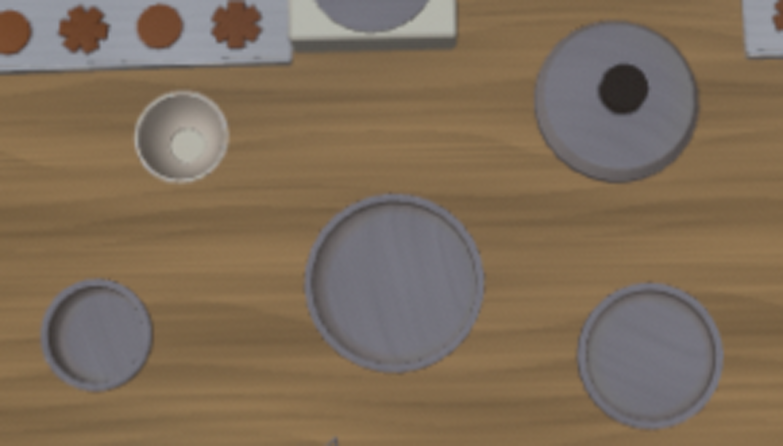

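The crop confirms three hollow-up lids, with fitted outside diameters of 181/148/114 mm against 184/150/116 given. The large lid's centre depth of 56 mm doesn't match the expected 28 mm, so I'll look at that before moving.

Run:
```python
from meas import *
for t,(u,v) in (('top0',(246,165)),('scene0',(246,225))):
    P=cloud(load(t));print((P[v-36:v+37:6,u-36:u+37:6,2]*1000).round().astype(int))
```

```text
[[ 2  3  4  1  2  4 -5  0  2  2 -3  1  2]
 [ 0  0  8  0 64 64 55 63 68  2  0  3  3]
 [-2  2  4 47 37 27 29 36 42 55 -3  8  0]
 [ 2 -1 47 36 25 29 23 29 35 35 59  1 -2]
 [ 3 67 37 30 33 30 30 27 30 30 35 63  9]
 [ 0 46 35 30 28 29 27 30 30 34 31 71  1]
 [ 3 45 31 34 27 31 33 27 26 26 34 70  1]
 [-2 47 29 34 25 32 36 30 30 31 33 70  1]
 [-4 62 41 31 26 29 28 25 33 31 36 70 -4]
 [ 1  1 40 31 29 25 23 30 30 32 65  1  5]
 [ 7  1  0 45 31 37 39 36 37 66  3 -2  1]
 [-1  1 -4  1 67 72 67 64 66 -1 -2  1  6]
 [-2  4 -3  6  3 -3 -2  4 -4 -1  4 -1  2]]
[[  0  -3   3  -2   0  -1  -1   0  -1   2   4  -2  -2]
 [ -2   1   2   3  64  66  66  65  66   0  -1   2   0]
 [ -4   4  64  56  44  43  42  42  46  57  66  -1  -2]
 [  0  68  47  40  34  34  30  30  37  38  46  67   1]
 [  1  51  39  37  33  29  27  33  32  33  38  57   0]
 [ 65  40  35  27  27  32  30  30  31  27 979  40  -3]
 [ 69  40  33  27  30  27  27  30  28  30  29  38   4]
 [ 68  33  32  25  30  29  25  28  30  26  31  35  -3]
 [ -2  67  32  32  26  26  30  27  29  30  33  65   3]
 [  0  60  64  30  30  29  26  28  28  34  67   0   0]
 [  2   0  48  66  67  29  27  31  70  62   5   2  -1]
 [ -2   2   3   0  49  56  59  53   3  -2   3   3   0]
 [ -1   2   0  -6  -1   1   3   2  -2   2   1   0  -3]]
```

That was a single-pixel outlier: both views give the large floor at about 28 mm and its rim at about 66 mm. The plan is to hold yaw 0 throughout, so tool x = +x and tool y = −y. I'll grip each lid on its −y rim side about 12 mm deep, so each transfer is a pure translation.

```bash
python3 -m pendant '[{"yaw":10},{"yaw":4.7},{"tx":55,"ty":-50,"claw":87},{"tx":55,"ty":-33},{"tx":55,"ty":-33},{"tx":55,"ty":-33},{"tx":55,"ty":-30},{"tx":54,"ty":-30}]' 50
python3 -m pendant '[{"ty":-30},{"ty":-30},{"ty":-30},{},{}]'
python3 - <<'E'
from meas import *
print(state()['eef_pos'],state()['eef_rot'])
d=grab('wrist','w1');print(d['camera_matrix'],d['k1'],d['position'],d['attitude'])
E
```

```text
[ 0.1649256  -0.62816982  0.19189049] [-1.79903136e+02  3.27325318e-03  1.47158038e+01]
[[272.42411291   0.         255.42987357]
 [  0.         272.42411291 193.66182809]
 [  0.           0.           1.        ]] 0.0028599857586801406 [ 0.23647128 -0.61119224  0.38263258] [ 1.64287632e+02  1.49144263e-01 -7.53002467e+01]invalid input
invalid input
```

View pics/w1.png

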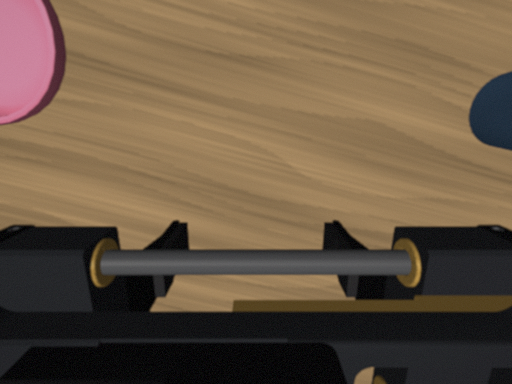

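The arm hasn't moved: the pendant wants every key in each row. The wrist view shows the pink decoy at the left and the fingers along the bottom; the camera looks ahead along tool +x.

```bash
python3 -m pendant '[{"claw":87,"tx":0,"ty":0,"tz":0,"yaw":10},{"claw":87,"tx":0,"ty":0,"tz":0,"yaw":4.7},{"claw":87,"tx":40,"ty":-40,"tz":0,"yaw":0},{"claw":87,"tx":40,"ty":-40,"tz":0,"yaw":0},{"claw":87,"tx":40,"ty":-40,"tz":0,"yaw":0},{"claw":87,"tx":40,"ty":-40,"tz":0,"yaw":0},{"claw":87,"tx":40,"ty":-40,"tz":0,"yaw":0},{"claw":87,"tx":35,"ty":-40,"tz":0,"yaw":0}]' 50
python3 -m pendant '[{"claw":60,"tx":0,"ty":-40,"tz":0,"yaw":0},{"claw":60,"tx":0,"ty":-20,"tz":0,"yaw":0},{"claw":60,"tx":0,"ty":0,"tz":0,"yaw":0},{"claw":60,"tx":0,"ty":0,"tz":0,"yaw":0}]'
python3 - <<'E'
from meas import *
print(state()['eef_pos'],state()['eef_rot'])
d=grab('wrist','w2');print(d['position'],d['attitude'])
E
```

```text
time: 1.15
eef_pos: [0.4013, -0.3869, 0.1927]
eef_rot: [-180.0, -0.0, 0.1]
ft_force: [0.1, -0.9, -0.1]
gripper_width: 0.0865
time: 1.65
eef_pos: [0.3991, -0.3307, 0.1929]
eef_rot: [179.9, 0.0, -0.1]
ft_force: [-0.5, 0.1, -0.2]
gripper_width: 0.0616
[ 0.3991142  -0.33074365  0.19292544] [ 1.79934089e+02  1.10860071e-03 -1.47839042e-01]
[ 0.47302211 -0.33208666  0.38370672] [ 1.64285561e+02 -4.38161997e-02 -9.01624328e+01]
```

View pics/w2.png

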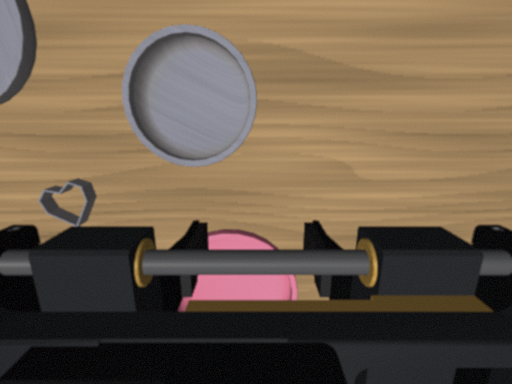

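The medium lid is clear at (190,95). The pink lid is below the fingers and the large lid's edge is at the left.

```bash
cat >> meas.py <<'E'
def rimfit(d,c0,zlo,zhi,rmax):
    P=cloud(d).reshape(-1,3);m=(d['range_z'].ravel()>0)&(P[:,2]>zlo)&(P[:,2]<zhi)&(abs(np.hypot(P[:,0]-c0[0],P[:,1]-c0[1])-rmax)<.015)
    return circ(P[m]),m.sum()
E
python3 - <<'E'
from meas import *
d=load('w2');print(find(d,(190,95),.066),rimfit(d,(.494,-.257),.06,.072,.071))
for t in('top0','scene0'):
    d=load(t);print(t,[rimfit(d,c,z-.006,z+.006,r) for c,z,r in (((.573,.002),.066,.088),((.494,-.257),.066,.071),((.527,.308),.064,.054))])
E
```

```text
(array([ 0.49141579, -0.25927255,  0.07373903]), np.float64(0.00026146406779981496)) ((array([ 0.49150207, -0.25952523,  0.07006796]), np.float64(0.0020470727072842195)), np.int64(3263))
top0 [((array([0.57212761, 0.00142037, 0.08750894]), np.float64(0.0020686090245717495)), np.int64(590)), ((array([ 0.49224173, -0.25760243,  0.07057871]), np.float64(0.0021479271606215516)), np.int64(487)), ((array([0.52475005, 0.30691125, 0.05393779]), np.float64(0.002213227680138274)), np.int64(372))]
scene0 [((array([0.57287071, 0.00206554, 0.08765257]), np.float64(0.0021864047312464855)), np.int64(727)), ((array([ 0.49341833, -0.25556053,  0.07054949]), np.float64(0.0021997603763251918)), np.int64(493)), ((array([0.52616176, 0.30957853, 0.05383403]), np.float64(0.002265314243157025)), np.int64(423))]
```

Medium centre is about (0.491, −0.259), and all views agree to 2–3 mm. The grasp point is (0.491, −0.330, 0.054), so I go +92 mm in x and 139 mm down.

```bash
python3 -m pendant '[{"claw":40,"tx":46,"ty":0,"tz":0,"yaw":0},{"claw":40,"tx":46,"ty":0,"tz":30,"yaw":0},{"claw":40,"tx":0,"ty":0,"tz":40,"yaw":0},{"claw":40,"tx":0,"ty":0,"tz":35,"yaw":0},{"claw":40,"tx":0,"ty":0,"tz":20,"yaw":0},{"claw":40,"tx":0,"ty":0,"tz":14,"yaw":0},{"claw":40,"tx":0,"ty":0,"tz":0,"yaw":0},{"claw":40,"tx":0,"ty":0,"tz":0,"yaw":0}]' 50
python3 -m pendant '[{"claw":20,"tx":0,"ty":0,"tz":0,"yaw":0},{"claw":12,"tx":0,"ty":0,"tz":0,"yaw":0}]' 50
```

```text
time: 2.7
eef_pos: [0.4929, -0.3293, 0.0552]
eef_rot: [179.9, -0.1, 0.0]
ft_force: [0.6, 0.0, 0.4]
gripper_width: 0.0399
time: 2.95
eef_pos: [0.4925, -0.3289, 0.0547]
eef_rot: [179.9, -0.1, 0.0]
ft_force: [-0.5, -0.9, 0.5]
gripper_width: 0.0273
```

```bash
python3 -m pendant '[{"claw":12,"tx":0,"ty":0,"tz":0,"yaw":0},{"claw":12,"tx":0,"ty":0,"tz":0,"yaw":0},{"claw":0,"tx":0,"ty":0,"tz":0,"yaw":0},{"claw":0,"tx":0,"ty":0,"tz":0,"yaw":0},{"claw":0,"tx":0,"ty":0,"tz":0,"yaw":0},{"claw":0,"tx":0,"ty":0,"tz":0,"yaw":0}]' 50
python3 - <<'E'
from meas import *
d=grab('wrist','w3');d2=grab('scene','s3')
cv2.imwrite('pics/c3.png',np.hstack([cv2.imread('pics/w3.png')[:240],cv2.resize(cv2.imread('pics/s3.png')[120:300,60:324],(352,240))])[:, :800])
print(rimfit(d,(.492,-.258),.06,.072,.071),rimfit(d2,(.492,-.257),.06,.072,.071))
E
```

```text
time: 3.7
eef_pos: [0.492, -0.3286, 0.0538]
eef_rot: [180.0, 0.0, 0.0]
ft_force: [-0.0, 0.1, 0.3]
gripper_width: 0.0003
((array([ 0.49317552, -0.25990248,  0.06967522]), np.float64(0.0020267713138431725)), np.int64(5232)) ((array([ 0.49337398, -0.25542115,  0.07052262]), np.float64(0.00230794729447757)), np.int64(444))
```

View pics/c3.png

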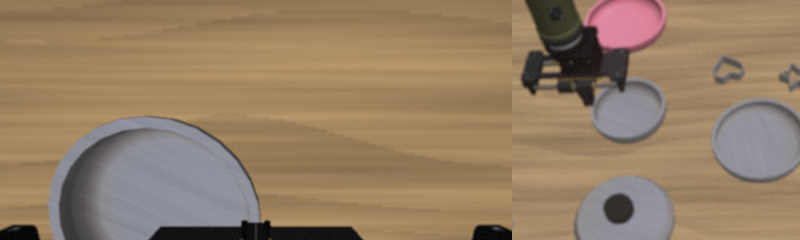

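The fingers shut to 0.3 mm, so nothing is gripped. I'll zoom in on the fingertip against the rim and check the heights there.

Run:
```python
from meas import *
a=cv2.imread('pics/w3.png')[190:384,160:352];b=cv2.imread('pics/s3.png')[120:240,90:210]
cv2.imwrite('pics/c4.png',np.hstack([cv2.resize(a,(396,400),interpolation=2),cv2.resize(b,(400,400),interpolation=2)]))
d=load('w3');P=cloud(d)
for v in range(205,245,6): print(v,(P[v,232:284:4]*1000).round().astype(int)[:,1:].tolist())
d=load('s3');P=cloud(d)
m=(abs(P[...,0]-.492)<.04)&(abs(P[...,1]+.329)<.04);print((P[m]*1000).round().astype(int)[::6].tolist()[:60])
```

```text
205 [[-310, 29], [-314, 29], [-317, 30], [-321, 35], [-325, 64], [-328, 65], [-330, 65], [-334, -1], [-338, -2], [-342, -1], [-346, -2], [-349, -1], [-353, -2]]
211 [[-310, 29], [-314, 30], [-317, 31], [-321, 33], [-325, 63], [-328, 65], [-330, 65], [-334, 0], [-338, 0], [-342, -1], [-346, -2], [-349, 0], [-353, -1]]
217 [[-310, 29], [-314, 30], [-317, 32], [-321, 34], [-324, 38], [-328, 64], [-330, 65], [-333, 62], [-338, -2], [-342, -1], [-346, 0], [-350, 0], [-353, -1]]
223 [[-310, 29], [-314, 31], [-317, 32], [-323, 88], [-325, 84], [-328, 85], [-330, 84], [-333, 84], [-335, 87], [-338, 87], [-346, 0], [-350, -1], [-354, -2]]
229 [[-322, 161], [-323, 160], [-325, 161], [-323, 97], [-326, 94], [-328, 94], [-330, 93], [-333, 95], [-335, 96], [-337, 98], [-335, 162], [-337, 160], [-338, 161]]
235 [[-323, 166], [-324, 165], [-325, 165], [-324, 106], [-326, 104], [-328, 104], [-330, 102], [-333, 103], [-335, 103], [-337, 106], [-335, 165], [-336, 166], [-338, 165]]
241 [[-323, 169], [-324, 169], [-325, 168], [-324, 113], [-326, 110], [-328, 110], [-330, 106], [-332, 111], [-335, 110],
[... 433 characters left out ...]
464, -307, 514], [465, -295, 514], [456, -349, 510], [454, -337, 508], [464, -321, 513], [467, -306, 514], [467, -295, 513], [457, -349, 508], [453, -339, 505], [464, -322, 511], [468, -308, 512], [467, -297, 511], [457, -352, 506], [457, -340, 505], [467, -323, 511], [469, -310, 511], [471, -298, 511], [461, -355, 507], [462, -342, 507], [470, -326, 511], [471, -314, 511], [475, -301, 512], [471, -291, 509], [465, -345, 506], [469, -329, 508], [474, -315, 510], [472, -305, 508], [472, -293, 507], [465, -348, 504], [470, -334, 507], [474, -320, 508], [477, -307, 510], [475, -296, 507], [467, -352, 504], [469, -339, 504], [476, -324, 508], [478, -311, 508], [478, -299, 507], [469, -357, 504]]
```

View pics/c4.png

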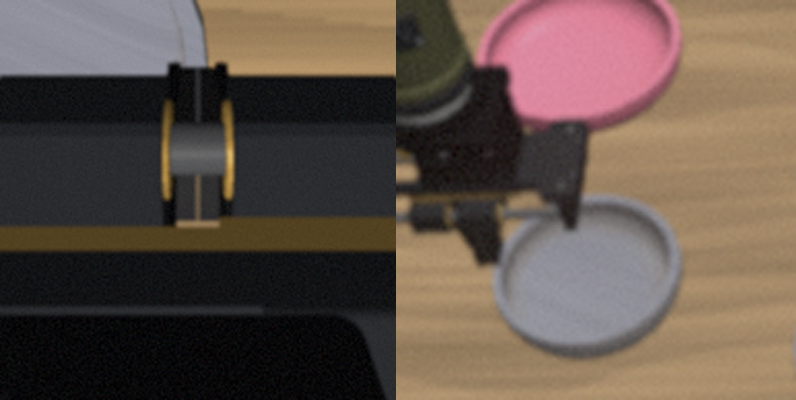

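Run:
```python
from meas import *
d=load('w3');P=cloud(d);print(state()['eef_pos'],state()['gripper_width'])
for v in range(215,236,2): print(v,(P[v,[246,252,256,260,266]]*1000).round().astype(int).tolist())
s=load('s3');r=(rays(s,[(116.7,198.6)])@Rm(s['attitude']).T)[0];p=np.array(s['position']);print('scene tip at x=.492',p+r*(.492-p[0])/r[0])
d=load('w2');P=cloud(d)
for v in range(216,300,6): print(v,(P[v,[192,196,200,204,308,312,316,320]]*1000).round().astype(int).tolist())
```

```text
[ 0.49200365 -0.32864219  0.0538421 ] 0.0005505362752782344
215 [[488, -322, 34], [500, -328, 66], [500, -330, 65], [496, -333, 54], [476, -340, 0]]
217 [[488, -322, 36], [498, -328, 64], [498, -330, 65], [497, -333, 62], [473, -340, -2]]
219 [[486, -322, 36], [497, -328, 66], [497, -330, 65], [496, -333, 64], [472, -340, -1]]
221 [[566, -330, 245], [495, -328, 65], [495, -330, 65], [495, -333, 64], [503, -337, 85]]
223 [[504, -324, 89], [502, -328, 85], [502, -330, 84], [502, -333, 84], [503, -336, 88]]
225 [[503, -324, 92], [502, -328, 88], [502, -330, 88], [502, -333, 88], [503, -336, 91]]
227 [[503, -324, 94], [501, -328, 89], [502, -330, 92], [502, -333, 92], [503, -336, 95]]
229 [[503, -324, 97], [502, -328, 94], [501, -330, 93], [502, -333, 95], [503, -336, 98]]
231 [[503, -325, 100], [502, -328, 97], [502, -330, 97], [501, -333, 97], [503, -336, 100]]
233 [[503, -325, 104], [502, -328, 100], [501, -330, 98], [502, -333, 100], [503, -336, 104]]
235 [[504, -325, 107], [502, -328, 104], [501, -330, 102], [502, -333, 103], [503, -336, 107]]
scene tip at x=.492 [ 0.492      -0.334
[... 1371 characters left out ...]
, [428, -314, 309], [427, -315, 309], [428, -316, 309], [428, -348, 310], [428, -349, 310], [427, -351, 309], [427, -352, 309]]
276 [[399, -301, 267], [394, -301, 260], [246, -249, 27], [246, -255, 27], [227, -416, -1], [227, -422, -1], [395, -363, 262], [400, -363, 270]]
282 [[396, -301, 268], [391, -301, 261], [236, -249, 28], [236, -255, 28], [216, -417, -1], [217, -423, 0], [392, -363, 263], [397, -363, 270]]
288 [[393, -301, 269], [226, -243, 29], [225, -248, 27], [226, -255, 29], [205, -417, -2], [206, -423, 0], [204, -430, -2], [394, -363, 271]]
294 [[391, -301, 270], [217, -242, 29], [216, -248, 28], [215, -254, 27], [195, -417, 1], [194, -424, -1], [194, -431, -1], [391, -363, 271]]
```

Both wrist frames put the true fingertips about 28 mm above the reported TCP (222 vs 193, and 82 vs 54), and the scene view roughly agrees. That explains the empty grip, and the lid is undisturbed. I'll correct for it: open, then go 26 mm lower while watching the force.

```bash
python3 -m pendant '[{"claw":40,"tx":0,"ty":0,"tz":0,"yaw":0},{"claw":40,"tx":0,"ty":0,"tz":0,"yaw":0},{"claw":40,"tx":0,"ty":0,"tz":0,"yaw":0},{"claw":40,"tx":0,"ty":0,"tz":9,"yaw":0},{"claw":40,"tx":0,"ty":0,"tz":9,"yaw":0},{"claw":40,"tx":0,"ty":0,"tz":0,"yaw":0}]' 50
python3 -m pendant '[{"claw":40,"tx":0,"ty":0,"tz":4,"yaw":0},{"claw":40,"tx":0,"ty":0,"tz":4,"yaw":0},{"claw":20,"tx":0,"ty":0,"tz":0,"yaw":0},{"claw":20,"tx":0,"ty":0,"tz":0,"yaw":0},{"claw":0,"tx":0,"ty":0,"tz":0,"yaw":0},{"claw":0,"tx":0,"ty":0,"tz":0,"yaw":0},{"claw":0,"tx":0,"ty":0,"tz":0,"yaw":0}]' 50
```

```text
time: 4.55
eef_pos: [0.491, -0.328, 0.0344]
eef_rot: [-179.9, 0.1, 0.0]
ft_force: [-1.1, -0.2, 0.0]
gripper_width: 0.0394
time: 5.42
eef_pos: [0.4921, -0.3286, 0.0279]
eef_rot: [180.0, -0.0, 0.0]
ft_force: [0.4, -0.1, -0.4]
gripper_width: 0.006
```

```bash
python3 -m pendant '[{"claw":0,"tx":0,"ty":0,"tz":0,"yaw":0},{"claw":0,"tx":0,"ty":0,"tz":0,"yaw":0}]' 50
python3 - <<'E'
from meas import *
d=grab('wrist','w4');P=cloud(d);print((P[205:240:3,256]*1000).round().astype(int).tolist());print(rimfit(d,(.492,-.259),.06,.072,.071))
E
```

```text
time: 5.68
eef_pos: [0.4921, -0.3286, 0.0279]
eef_rot: [180.0, -0.0, 0.0]
ft_force: [-0.1, 0.7, -0.3]
gripper_width: 0.0059
[[516, -330, 65], [514, -330, 65], [512, -330, 64], [510, -330, 65], [509, -330, 66], [506, -330, 63], [504, -330, 64], [503, -330, 65], [500, -330, 65], [499, -330, 65], [496, -330, 65], [494, -330, 65]]
((array([ 0.49744511, -0.26082308,  0.06965158]), np.float64(0.0021924321210964955)), np.int64(6841))
```

It's holding at a steady 5.9 mm on the 8 mm collar. I'll lift and check.

```bash
python3 -m pendant '[{"claw":0,"tx":0,"ty":0,"tz":-6,"yaw":0},{"claw":0,"tx":0,"ty":0,"tz":-14,"yaw":0},{"claw":0,"tx":0,"ty":0,"tz":-25,"yaw":0},{"claw":0,"tx":0,"ty":0,"tz":-25,"yaw":0},{"claw":0,"tx":0,"ty":0,"tz":-15,"yaw":0},{"claw":0,"tx":0,"ty":0,"tz":-5,"yaw":0},{"claw":0,"tx":0,"ty":0,"tz":0,"yaw":0}]' 55
python3 - <<'E'
from meas import *
print(state()['ft_force'],state()['gripper_width'])
d=grab('wrist','w5');P=cloud(d).reshape(-1,3)
m=(P[:,2]>.12)&(P[:,2]<.19)&(np.hypot(P[:,0]-.492,P[:,1]+.259)<.085)&(d['range_z'].ravel()>0)&((P[:,1]>-.32)|(P[:,0]>.51))
Q=P[m];print(m.sum(),np.percentile(Q[:,2],[5,50,95]))
for t in range(0,360,30):
    a=np.radians(t);k=(np.hypot(P[:,0]-.492-.071*np.cos(a),P[:,1]+.259-.071*np.sin(a))<.012)&(P[:,2]>.1)&(P[:,2]<.19);print(t,k.sum(),np.percentile(P[k][:,2],90).round(4) if k.sum() else '')
E
```

```text
time: 6.6
eef_pos: [0.4918, -0.3286, 0.1177]
eef_rot: [180.0, 0.0, 0.0]
ft_force: [0.1, -0.3, -1.6]
gripper_width: 0.006
[ 0.08614922 -0.31422242 -1.56780738] 0.006042118645587976
14109 [0.12098074 0.14462897 0.15452804]
0 1036 0.1542
30 1528 0.1536
60 1779 0.1532
90 1136 0.1472
120 677 0.1536
150 382 0.1362
180 0 
210 0 
240 5 0.1542
270 739 0.1775
300 699 0.1551
330 828 0.1547
```

View pics/w5.png

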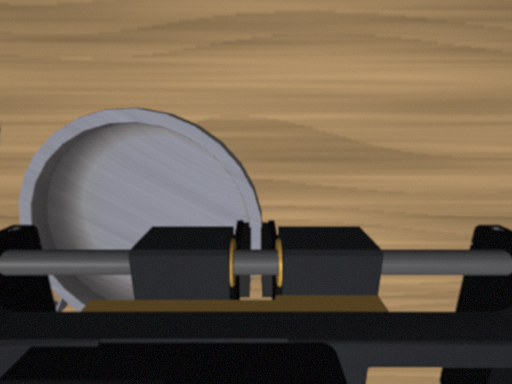

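The lid is held: its rim is at about 154 mm all round with less than 1° of droop, and the wrist force is 1.6 N, in line with its weight. Next I check whether it shifted in the grip.

Run:
```python
from meas import *
d=load('w5');d['range_z'][222:]=0;print(rimfit(d,(.492,-.259),.148,.160,.071),find(d,(140,200),.154))
hsv=greymask(d);cs,_=cv2.findContours(hsv[:222].copy(),0,cv2.CHAIN_APPROX_NONE)
c=max(cs,key=cv2.contourArea).reshape(-1,2);c=c[(c[:,1]<215)];print(circ(onplane(d,c,.154)))
```

```text
((array([ 0.49695168, -0.26079026,  0.06987552]), np.float64(0.002096123872192893)), np.int64(5574)) (array([ 0.50494577, -0.25712938,  0.06763551]), np.float64(0.01281013049554885))
(array([ 0.49672205, -0.26076827,  0.07387363]), np.float64(0.00026209057149772385))
```

Run:
```python
from meas import *
for n in('top','scene'):
    d=grab(n,n+'6');print(n,rimfit(d,(.495,-.26),.148,.160,.071))
    P=cloud(d).reshape(-1,3);m=(P[:,2]>.148)&(P[:,2]<.16)&(abs(np.hypot(P[:,0]-.495,P[:,1]+.26)-.071)<.015)
    print(np.histogram(np.degrees(np.arctan2(P[m,1]+.26,P[m,0]-.495)),12,(-180,180))[0])
    print(rimfit(d,(.573,.002),.06,.072,.088))
```

```text
top ((array([ 0.49592662, -0.25858522,  0.07075189]), np.float64(0.002122258419216)), np.int64(433))
[44 42  0  0 32 48 43 42 45 48 46 43]
((array([0.57201072, 0.00143177, 0.0874371 ]), np.float64(0.0020999817249622577)), np.int64(586))
scene ((array([ 0.49755095, -0.25592883,  0.0702708 ]), np.float64(0.0025656124849448426)), np.int64(505))
[ 5 24 16 62 48 55 64 60 47 38 42 44]
((array([0.57288217, 0.00204544, 0.08760578]), np.float64(0.0021948560599340913)), np.int64(725))
```

Top and scene agree that the lid slid about 4 mm in x when gripped. The shift needed is x +76 and y +259 mm.

```bash
python3 -m pendant '[{"claw":0,"tx":6,"ty":-20,"tz":0,"yaw":0},{"claw":0,"tx":12,"ty":-42,"tz":0,"yaw":0},{"claw":0,"tx":15,"ty":-50,"tz":0,"yaw":0},{"claw":0,"tx":15,"ty":-50,"tz":0,"yaw":0},{"claw":0,"tx":13,"ty":-45,"tz":0,"yaw":0},{"claw":0,"tx":10,"ty":-32,"tz":0,"yaw":0},{"claw":0,"tx":5,"ty":-20,"tz":0,"yaw":0},{"claw":0,"tx":0,"ty":0,"tz":0,"yaw":0}]' 55
python3 -m pendant '[{"claw":0,"tx":0,"ty":0,"tz":0,"yaw":0},{"claw":0,"tx":0,"ty":0,"tz":0,"yaw":0}]'
python3 - <<'E'
from meas import *
print(state()['eef_pos'],state()['gripper_width'])
for n in('top','scene','wrist'):
    d=grab(n,n+'7')
    if n=='wrist': d['range_z'][222:]=0
    print(n,rimfit(d,(.573,.002),.148,.160,.071),rimfit(d,(.573,.002),.06,.072,.088))
E
```

```text
time: 7.75
eef_pos: [0.5679, -0.0655, 0.1176]
eef_rot: [-179.9, 0.0, 0.3]
ft_force: [0.6, -0.6, -0.2]
gripper_width: 0.0059
time: 8.0
eef_pos: [0.5676, -0.0711, 0.1177]
eef_rot: [180.0, 0.0, -0.1]
ft_force: [0.2, 0.8, -1.9]
gripper_width: 0.0059
[ 0.56755517 -0.07106786  0.11766169] 0.005938526569746084
top ((array([ 0.57193808, -0.00149682,  0.07090443]), np.float64(0.002124611896881918)), np.int64(365)) ((array([5.73276453e-01, 3.32768935e-04, 8.88337946e-02]), np.float64(0.002028083940992828)), np.int64(273))
scene ((array([ 5.73397045e-01, -5.11275489e-04,  7.06706932e-02]), np.float64(0.002391097144793095)), np.int64(526)) ((array([0.57304622, 0.00219851, 0.08758775]), np.float64(0.0022043016893516123)), np.int64(476))
wrist ((array([ 0.57299155, -0.00304793,  0.06984717]), np.float64(0.002100339398673223)), np.int64(5587)) ((array([5.72339044e-01, 3.25361503e-04, 8.71449999e-02]), np.float64(0.001999177096046122)), np.int64(2180))
```

All three cameras say x is right and y needs +3 mm more. I'll correct it and lower; contact is expected after about 60 mm.

```bash
python3 -m pendant '[{"claw":0,"tx":0,"ty":-3,"tz":5,"yaw":0},{"claw":0,"tx":0,"ty":0,"tz":15,"yaw":0},{"claw":0,"tx":0,"ty":0,"tz":15,"yaw":0},{"claw":0,"tx":0,"ty":0,"tz":12,"yaw":0},{"claw":0,"tx":0,"ty":0,"tz":6,"yaw":0},{"claw":0,"tx":0,"ty":0,"tz":2,"yaw":0},{"claw":0,"tx":0,"ty":0,"tz":0,"yaw":0},{"claw":0,"tx":0,"ty":0,"tz":0,"yaw":0}]' 55
python3 - <<'E'
from meas import *
for n in('top','scene','wrist'):
    d=grab(n,n+'8')
    if n=='wrist': d['range_z'][222:]=0
    print(n,rimfit(d,(.573,.002),.093,.107,.071),rimfit(d,(.573,.002),.06,.072,.088))
E
```

```text
time: 9.15
eef_pos: [0.5684, -0.0667, 0.0634]
eef_rot: [180.0, -0.1, 0.0]
ft_force: [-0.1, 0.8, -1.1]
gripper_width: 0.0057
top ((array([0.57274559, 0.00321176, 0.07076733]), np.float64(0.002146479738032056)), np.int64(350)) ((array([0.57204995, 0.00141153, 0.08746202]), np.float64(0.0020918936436228647)), np.int64(371))
scene ((array([0.57368965, 0.00354789, 0.07083588]), np.float64(0.0023584937688696937)), np.int64(491)) ((array([0.57253713, 0.00213987, 0.08796748]), np.float64(0.0021337759799429064)), np.int64(465))
wrist ((array([0.57340228, 0.00100788, 0.06982295]), np.float64(0.002116707358734094)), np.int64(5688)) ((array([0.57163968, 0.00061211, 0.08778028]), np.float64(0.0019893600480977566)), np.int64(3639))
```

Still free. A small correction (x −1, y −1) and then a gentle touch-down.

```bash
python3 -m pendant '[{"claw":0,"tx":-1,"ty":1,"tz":1.5,"yaw":0},{"claw":0,"tx":0,"ty":0,"tz":1.5,"yaw":0},{"claw":0,"tx":0,"ty":0,"tz":1,"yaw":0},{"claw":0,"tx":0,"ty":0,"tz":0,"yaw":0},{"claw":0,"tx":0,"ty":0,"tz":0,"yaw":0}]' 55
python3 -m pendant '[{"claw":0,"tx":0,"ty":0,"tz":0.7,"yaw":0},{"claw":0,"tx":0,"ty":0,"tz":0.5,"yaw":0},{"claw":0,"tx":0,"ty":0,"tz":0,"yaw":0}]'
```

```text
time: 9.93
eef_pos: [0.5669, -0.0676, 0.0588]
eef_rot: [180.0, 0.0, 0.0]
ft_force: [0.8, -0.7, -1.7]
gripper_width: 0.006
time: 10.3
eef_pos: [0.5669, -0.0676, 0.0576]
eef_rot: [180.0, 0.0, 0.0]
ft_force: [0.1, 0.7, -1.5]
gripper_width: 0.006
```

```bash
python3 -m pendant '[{"claw":0,"tx":0,"ty":0,"tz":0.5,"yaw":0},{"claw":0,"tx":0,"ty":0,"tz":0.5,"yaw":0},{"claw":0,"tx":0,"ty":0,"tz":0,"yaw":0}]'
python3 -m pendant '[{"claw":0,"tx":0,"ty":0,"tz":0.5,"yaw":0},{"claw":0,"tx":0,"ty":0,"tz":0.4,"yaw":0},{"claw":0,"tx":0,"ty":0,"tz":0,"yaw":0}]'
```

```text
time: 10.68
eef_pos: [0.567, -0.0677, 0.0567]
eef_rot: [180.0, -0.0, 0.0]
ft_force: [-0.4, -0.2, 0.2]
gripper_width: 0.006
time: 11.05
eef_pos: [0.5671, -0.0679, 0.056]
eef_rot: [180.0, -0.0, 0.0]
ft_force: [-0.8, -0.1, 1.6]
gripper_width: 0.006
```

Contact: the force went from −1.5 to +1.6 N at the expected height. I'll release gently, rise and check.

```bash
python3 -m pendant '[{"claw":9,"tx":0,"ty":0,"tz":0,"yaw":0},{"claw":14,"tx":0,"ty":0,"tz":0,"yaw":0},{"claw":24,"tx":0,"ty":0,"tz":0,"yaw":0},{"claw":30,"tx":0,"ty":0,"tz":0,"yaw":0},{"claw":30,"tx":0,"ty":0,"tz":-5,"yaw":0},{"claw":30,"tx":0,"ty":0,"tz":-15,"yaw":0},{"claw":30,"tx":0,"ty":0,"tz":-40,"yaw":0},{"claw":40,"tx":0,"ty":0,"tz":-40,"yaw":0}]' 10
python3 -m pendant '[{"claw":40,"tx":-10,"ty":-25,"tz":-10,"yaw":0},{"claw":40,"tx":-20,"ty":-50,"tz":0,"yaw":0},{"claw":40,"tx":-20,"ty":-50,"tz":0,"yaw":0},{"claw":40,"tx":-20,"ty":-55,"tz":0,"yaw":0},{"claw":40,"tx":-20,"ty":-55,"tz":0,"yaw":0},{"claw":40,"tx":-20,"ty":-45,"tz":0,"yaw":0},{"claw":40,"tx":-20,"ty":-20,"tz":0,"yaw":0},{"claw":40,"tx":0,"ty":0,"tz":0,"yaw":0}]'
python3 - <<'E'
from meas import *
for n in('top','scene'):
    d=grab(n,n+'9');P=cloud(d)
    print(n,rimfit(d,(.573,.002),.087,.101,.071),rimfit(d,(.573,.002),.06,.072,.088))
d=grab('wrist','w9');print(state()['eef_pos'],rimfit(d,(.526,.308),.058,.070,.054))
cv2.imwrite('pics/c9.png',np.hstack([cv2.resize(cv2.imread('pics/scene9.png')[150:280,110:400],(580,260)),cv2.resize(cv2.imread('pics/w9.png'),(220,260))]))
E
```

```text
time: 12.05
eef_pos: [0.567, -0.0675, 0.1579]
eef_rot: [180.0, -0.0, 0.0]
ft_force: [0.6, -0.8, 0.2]
gripper_width: 0.0346
time: 13.05
eef_pos: [0.4341, 0.2352, 0.1658]
eef_rot: [180.0, 0.0, 0.4]
ft_force: [-0.5, -0.6, -0.0]
gripper_width: 0.0398
top ((array([0.5719031 , 0.00218882, 0.07061882]), np.float64(0.002110843983284584)), np.int64(514)) ((array([0.57210762, 0.00140029, 0.08750839]), np.float64(0.002077527146549055)), np.int64(588))
scene ((array([0.57318581, 0.00282965, 0.07059946]), np.float64(0.002163563786456509)), np.int64(630)) ((array([0.57262552, 0.00217355, 0.08774137]), np.float64(0.0022712797158316797)), np.int64(511))
[0.4371403  0.23138583 0.16559684] ((array([0.5242924 , 0.30706873, 0.05327775]), np.float64(0.002054984875463785)), np.int64(2894))
```

View pics/c9.png

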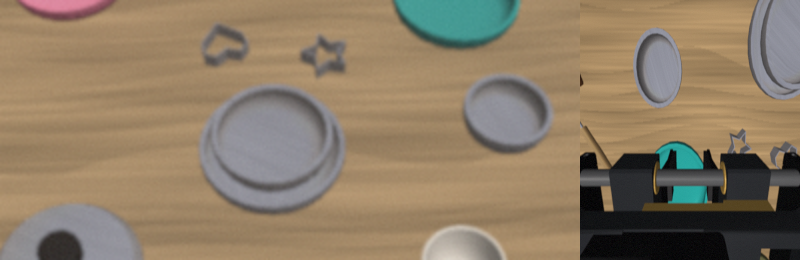

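The medium lid is home: concentric with the large one within 1 mm, rim at about 94 mm, and the large lid hasn't moved. The small lid is clear at (0.5245, 0.307). Allowing for the 4 mm grip offset, its grasp target is (0.520, 0.254, 0.026), which is +83, +22 and −140 mm from here.

```bash
python3 -m pendant '[{"claw":40,"tx":40,"ty":-11,"tz":0,"yaw":0},{"claw":40,"tx":43,"ty":-11,"tz":10,"yaw":0},{"claw":36,"tx":0,"ty":0,"tz":35,"yaw":0},{"claw":36,"tx":0,"ty":0,"tz":40,"yaw":0},{"claw":36,"tx":0,"ty":0,"tz":10,"yaw":0},{"claw":36,"tx":0,"ty":0,"tz":10,"yaw":0},{"claw":36,"tx":0,"ty":0,"tz":10,"yaw":0},{"claw":36,"tx":0,"ty":0,"tz":0,"yaw":0}]' 50
python3 -m pendant '[{"claw":36,"tx":0,"ty":0,"tz":10,"yaw":0},{"claw":36,"tx":0,"ty":0,"tz":10,"yaw":0},{"claw":36,"tx":0,"ty":0,"tz":5,"yaw":0},{"claw":36,"tx":0,"ty":0,"tz":0,"yaw":0}]'
python3 -m pendant '[{"claw":20,"tx":0,"ty":0,"tz":0,"yaw":0},{"claw":20,"tx":0,"ty":0,"tz":0,"yaw":0},{"claw":0,"tx":0,"ty":0,"tz":0,"yaw":0},{"claw":0,"tx":0,"ty":0,"tz":0,"yaw":0},{"claw":0,"tx":0,"ty":0,"tz":0,"yaw":0},{"claw":0,"tx":0,"ty":0,"tz":0,"yaw":0},{"claw":0,"tx":0,"ty":0,"tz":0,"yaw":0}]'
```

```text
time: 14.2
eef_pos: [0.5199, 0.2542, 0.0508]
eef_rot: [180.0, -0.0, 0.0]
ft_force: [-0.3, -0.4, -0.4]
gripper_width: 0.0358
time: 14.7
eef_pos: [0.5194, 0.2542, 0.0251]
eef_rot: [180.0, 0.1, 0.0]
ft_force: [-0.3, 0.0, -0.3]
gripper_width: 0.0357
time: 15.58
eef_pos: [0.5198, 0.2543, 0.0258]
eef_rot: [180.0, 0.0, 0.0]
ft_force: [-1.0, -1.2, 0.1]
gripper_width: 0.0064
```

Gripped at 6.4 mm. Next I lift 120 mm so the knob clears the nested medium rim at 94 mm.

```bash
python3 -m pendant '[{"claw":0,"tx":0,"ty":0,"tz":-5,"yaw":0},{"claw":0,"tx":0,"ty":0,"tz":-15,"yaw":0},{"claw":0,"tx":0,"ty":0,"tz":-25,"yaw":0},{"claw":0,"tx":0,"ty":0,"tz":-30,"yaw":0},{"claw":0,"tx":0,"ty":0,"tz":-25,"yaw":0},{"claw":0,"tx":0,"ty":0,"tz":-15,"yaw":0},{"claw":0,"tx":0,"ty":0,"tz":-5,"yaw":0},{"claw":0,"tx":0,"ty":0,"tz":0,"yaw":0}]' 55
python3 - <<'E'
from meas import *
print(state()['gripper_width'],state()['ft_force'])
for n in('top','scene','wrist'):
    d=grab(n,n+'10')
    if n=='wrist': d['range_z'][222:]=0
    P=cloud(d).reshape(-1,3);m=(abs(np.hypot(P[:,0]-.5245,P[:,1]-.308)-.054)<.012)&(P[:,2]>.15)&(P[:,2]<.2)
    print(n,rimfit(d,(.5245,.307),.177,.190,.054),np.percentile(P[m,2],[50,90]) if m.any() else '')
E
```

```text
time: 16.58
eef_pos: [0.5197, 0.2542, 0.1454]
eef_rot: [180.0, 0.0, 0.0]
ft_force: [-0.0, 0.2, -0.8]
gripper_width: 0.0062
0.0061736296476256015 [-0.04257861  0.18893933 -0.80629195]meas.py:5: RuntimeWarning: Mean of empty slice.
  r=least_squares(f,[*p.mean(0)[:2],.07],loss='soft_l1',f_scale=.002);return r.x,np.abs(f(r.x)).mean()
  ret = um.true_divide(
Traceback (most recent call last):
  File "meas.py", line 16, in rimfit
    return circ(P[m]),m.sum()
           ~~~~^^^^^^
  File "meas.py", line 5, in circ
    r=least_squares(f,[*p.mean(0)[:2],.07],loss='soft_l1',f_scale=.002);return r.x,np.abs(f(r.x)).mean()
ValueError: Initial guess is outside of provided bounds
```

Run:
```python
from meas import *
d=load('top10');P=cloud(d).reshape(-1,3);m=(np.hypot(P[:,0]-.5245,P[:,1]-.308)<.07)&(d['range_z'].ravel()>0);print(np.histogram(P[m,2],[-.01,.02,.05,.07,.1,.13,.15,.17,.18,.19,.2,.3,.6]))
for n in('scene','wrist'):
    d=grab(n,n+'10')
    if n=='wrist': d['range_z'][222:]=0
    P=cloud(d).reshape(-1,3);m=(np.hypot(P[:,0]-.5245,P[:,1]-.308)<.07)&(d['range_z'].ravel()>0);print(n,np.histogram(P[m,2],[-.01,.02,.05,.07,.1,.13,.15,.17,.18,.19,.2,.3,.6])[0])
    try: print(rimfit(d,(.5245,.308),.177,.190,.054))
    except Exception as e: print(e)
```

```text
(array([ 162,    0,    0,    0,    0,    0,    0,    0,    0,    0,    0,
       1110]), array([-0.01,  0.02,  0.05,  0.07,  0.1 ,  0.13,  0.15,  0.17,  0.18,
        0.19,  0.2 ,  0.3 ,  0.6 ]))
scene [1698    0    0    0    2  537  269  178  257   34 1114 3257]
((array([0.51889548, 0.30628901, 0.05431387]), np.float64(0.002738536343007086)), np.int64(330))
wrist [4238    0    0    0    0 5363 1056  778 3136    0    0    0]
((array([0.51866153, 0.30513372, 0.05318093]), np.float64(0.0020445211593907737)), np.int64(3397))
```

View pics/wrist10.png

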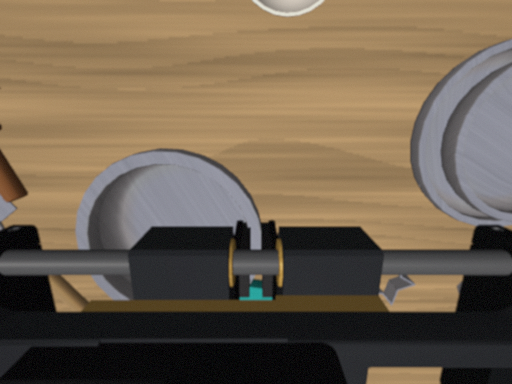

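The small lid is held level, with its centre at about (0.519, 0.3055). The nest edge is visible at the right around (480,140). The shift is x +54, y −303 mm.

```bash
python3 -m pendant '[{"claw":0,"tx":4,"ty":20,"tz":0,"yaw":0},{"claw":0,"tx":8,"ty":45,"tz":0,"yaw":0},{"claw":0,"tx":9,"ty":53,"tz":0,"yaw":0},{"claw":0,"tx":9,"ty":53,"tz":0,"yaw":0},{"claw":0,"tx":9,"ty":53,"tz":0,"yaw":0},{"claw":0,"tx":9,"ty":45,"tz":0,"yaw":0},{"claw":0,"tx":4,"ty":24,"tz":0,"yaw":0},{"claw":0,"tx":2,"ty":10,"tz":0,"yaw":0}]' 55
python3 -m pendant '[{"claw":0,"tx":0,"ty":0,"tz":0,"yaw":0},{"claw":0,"tx":0,"ty":0,"tz":0,"yaw":0},{"claw":0,"tx":0,"ty":0,"tz":0,"yaw":0}]'
cat > chk.py <<'E'
import sys
from meas import *
z=float(sys.argv[1])
def tryfit(*a):
    try:
        r=rimfit(*a);return (r[0][0]*1000).round(1),round(r[0][1]*1000,1),r[1]
    except Exception as e: return None
for n in('top','scene','wrist'):
    d=grab(n,n+sys.argv[2])
    if n=='wrist': d['range_z'][222:]=0
    print(n,'small',tryfit(d,(.573,.002),z-.006,z+.006,.054),'med',tryfit(d,(.573,.002),.088,.1,.071),'large',tryfit(d,(.573,.002),.06,.072,.088))
E
python3 chk.py .183 11
```

```text
time: 17.73
eef_pos: [0.5735, -0.0506, 0.1448]
eef_rot: [-180.0, 0.1, -0.1]
ft_force: [-0.8, 1.0, -1.5]
gripper_width: 0.0061
time: 18.1
eef_pos: [0.5738, -0.047, 0.1458]
eef_rot: [-180.0, -0.0, 0.2]
ft_force: [0.3, 0.5, -0.9]
gripper_width: 0.0062
top small (array([572.9,   5.3,  54.6]), np.float64(2.0), np.int64(191)) med (array([573.7,   0.9,  72.5]), np.float64(2.0), np.int64(180)) large (array([572.2,   1.1,  87.8]), np.float64(2.1), np.int64(274))
scene small (array([573.5,   6.1,  53.6]), np.float64(2.4), np.int64(414)) med (array([573.2,   2.9,  70.6]), np.float64(2.2), np.int64(420)) large (array([572.4,   2.1,  87.9]), np.float64(2.2), np.int64(514))
wrist small (array([573.5,   3.4,  52.9]), np.float64(2.1), np.int64(3499)) med (array([572.3,   1.1,  70.3]), np.float64(2.0), np.int64(1950)) large (array([5.725e+02, 2.000e-01, 8.680e+01]), np.float64(2.0), np.int64(2278))
```

y needs −3 mm and x −0.5. Lowering by 57 of the expected 64 mm.

```bash
python3 -m pendant '[{"claw":0,"tx":-0.5,"ty":3,"tz":5,"yaw":0},{"claw":0,"tx":0,"ty":0,"tz":15,"yaw":0},{"claw":0,"tx":0,"ty":0,"tz":15,"yaw":0},{"claw":0,"tx":0,"ty":0,"tz":12,"yaw":0},{"claw":0,"tx":0,"ty":0,"tz":7,"yaw":0},{"claw":0,"tx":0,"ty":0,"tz":3,"yaw":0},{"claw":0,"tx":0,"ty":0,"tz":0,"yaw":0},{"claw":0,"tx":0,"ty":0,"tz":0,"yaw":0}]' 55
python3 chk.py .126 12
```

```text
time: 19.25
eef_pos: [0.5739, -0.0516, 0.0892]
eef_rot: [180.0, -0.1, 0.0]
ft_force: [0.4, 0.9, 0.1]
gripper_width: 0.0058
top small (array([572.2,   1.4,  53.9]), np.float64(2.0), np.int64(186)) med (array([572.3,   1.8,  71. ]), np.float64(2.0), np.int64(254)) large (array([572.1,   1.3,  87.6]), np.float64(2.1), np.int64(334))
scene small (array([573.8,   1.9,  53.6]), np.float64(2.5), np.int64(367)) med (array([572.5,   2.8,  71.1]), np.float64(2.1), np.int64(388)) large (array([572.5,   2.2,  87.9]), np.float64(2.1), np.int64(492))
wrist small (array([573.4,  -0.7,  53. ]), np.float64(2.1), np.int64(3530)) med (array([571.9,   1.1,  70.7]), np.float64(2.0), np.int64(3271)) large (array([571.6,   0.7,  87.7]), np.float64(2.0), np.int64(3320))
```

Centred to about 1 mm; I nudge x −1 and y +0.5 and lower to touch.

```bash
python3 -m pendant '[{"claw":0,"tx":-1,"ty":-0.5,"tz":1.5,"yaw":0},{"claw":0,"tx":0,"ty":0,"tz":1.5,"yaw":0},{"claw":0,"tx":0,"ty":0,"tz":1,"yaw":0},{"claw":0,"tx":0,"ty":0,"tz":1,"yaw":0},{"claw":0,"tx":0,"ty":0,"tz":0,"yaw":0},{"claw":0,"tx":0,"ty":0,"tz":0,"yaw":0}]' 55
python3 -m pendant '[{"claw":0,"tx":0,"ty":0,"tz":0.5,"yaw":0},{"claw":0,"tx":0,"ty":0,"tz":0.5,"yaw":0},{"claw":0,"tx":0,"ty":0,"tz":0,"yaw":0}]'
python3 -m pendant '[{"claw":0,"tx":0,"ty":0,"tz":0.5,"yaw":0},{"claw":0,"tx":0,"ty":0,"tz":0.4,"yaw":0},{"claw":0,"tx":0,"ty":0,"tz":0,"yaw":0}]'
```

```text
time: 20.15
eef_pos: [0.5725, -0.0511, 0.0838]
eef_rot: [180.0, -0.0, 0.0]
ft_force: [-0.6, 0.3, -0.9]
gripper_width: 0.0063
time: 20.52
eef_pos: [0.5724, -0.0511, 0.0827]
eef_rot: [180.0, 0.0, 0.0]
ft_force: [0.3, 0.6, -1.2]
gripper_width: 0.0062
time: 20.9
eef_pos: [0.5726, -0.0514, 0.082]
eef_rot: [180.0, -0.0, 0.0]
ft_force: [0.1, 0.5, 0.8]
gripper_width: 0.0063
```

Contact (−1.2 → +0.8 N at z 0.082, as predicted). Releasing, rising and backing away.

```bash
python3 -m pendant '[{"claw":9,"tx":0,"ty":0,"tz":0,"yaw":0},{"claw":14,"tx":0,"ty":0,"tz":0,"yaw":0},{"claw":24,"tx":0,"ty":0,"tz":0,"yaw":0},{"claw":28,"tx":0,"ty":0,"tz":0,"yaw":0},{"claw":28,"tx":0,"ty":0,"tz":-5,"yaw":0},{"claw":28,"tx":0,"ty":0,"tz":-15,"yaw":0},{"claw":28,"tx":0,"ty":0,"tz":-40,"yaw":0},{"claw":28,"tx":0,"ty":0,"tz":-40,"yaw":0}]' 10
python3 -m pendant '[{"claw":28,"tx":-15,"ty":30,"tz":0,"yaw":0},{"claw":28,"tx":-20,"ty":50,"tz":0,"yaw":0},{"claw":28,"tx":-20,"ty":50,"tz":0,"yaw":0},{"claw":28,"tx":-20,"ty":50,"tz":0,"yaw":0},{"claw":28,"tx":-15,"ty":50,"tz":0,"yaw":0},{"claw":28,"tx":0,"ty":30,"tz":0,"yaw":0},{"claw":28,"tx":0,"ty":0,"tz":0,"yaw":0},{"claw":28,"tx":0,"ty":0,"tz":0,"yaw":0}]'
python3 chk.py .120 13
python3 - <<'E'
from meas import *
for n in('top13','scene13'):
    P=cloud(load(n)).reshape(-1,3)
    for z,r in((.12,.054),(.094,.071),(.066,.088)):
        m=(abs(np.hypot(P[:,0]-.5725,P[:,1]-.002)-r)<.004)&(abs(P[:,2]-z)<.01);A=np.c_[P[m,:2]-[.5725,.002],np.ones(m.sum())]
        k=np.linalg.lstsq(A,P[m,2],rcond=None)[0];print(n,z,'tilt deg',np.degrees(k[:2]).round(2),'height',k[2].round(4))
cv2.imwrite('pics/c13.png',np.hstack([cv2.resize(cv2.imread('pics/scene13.png')[150:330,90:390],(500,300)),cv2.resize(cv2.imread('pics/top13.png')[90:240,170:320],(300,300))]))
E
```

```text
time: 21.9
eef_pos: [0.5725, -0.051, 0.184]
eef_rot: [180.0, -0.0, 0.0]
ft_force: [0.3, 0.4, 0.7]
gripper_width: 0.0281
time: 22.9
eef_pos: [0.4832, -0.31, 0.1826]
eef_rot: [-180.0, -0.1, 0.1]
ft_force: [-0.3, 0.5, -0.4]
gripper_width: 0.0279
top small (array([571.1,   1.7,  53.7]), np.float64(2.1), np.int64(393)) med (array([572. ,   2.2,  70.5]), np.float64(2.1), np.int64(498)) large (array([572. ,   1.5,  87.4]), np.float64(2.1), np.int64(584))
scene small (array([572.6,   2.5,  53.8]), np.float64(2.2), np.int64(488)) med (array([572.7,   3. ,  70.9]), np.float64(2.3), np.int64(443)) large (array([572.7,   2.1,  87.8]), np.float64(2.2), np.int64(513))
wrist small None med (array([574.2,  10.9,  82. ]), np.float64(1.8), np.int64(948)) large (array([571.2,  -2.3,  86.6]), np.float64(2.2), np.int64(1791))
top13 0.12 tilt deg [ 0.31 -0.01] height 0.1205
top13 0.094 tilt deg [ 0.23 -0.06] height 0.0941
top13 0.066 tilt deg [0.21 0.02] height 0.066
scene13 0.12 tilt deg [-0.23  0.01] height 0.1183
scene13 0.094 tilt deg [-1.16  0.02] height 0.0933
scene13 0.066 tilt deg [-1.34  0.15] height 0.0659meas.py:5: RuntimeWarning: Mean of empty slice.
  r=least_squares(f,[*p.mean(0)[:2],.07],loss='soft_l1',f_scale=.002);return r.x,np.abs(f(r.x)).mean()
  ret = um.true_divide(
```

View pics/c13.png

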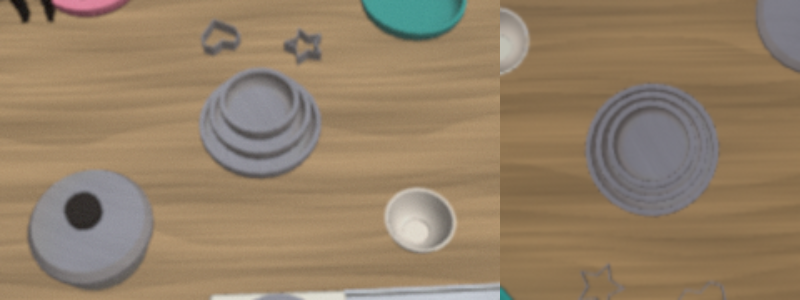

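The lids form an upright, concentric three-tier nest. The covered bowl is in place and the gripper is clear, so I'm handing in.

```bash
python3 -c "
from plant import job_done,state
print(job_done(),state()['time'])"
```

```text
the job is handed in; nothing more can be done
the job is handed in; nothing more can be done
```

The nest is built and handed in at about 23 s of the 64 s allowed: the medium lid stands inside the large one, and the small lid inside the medium. I lowered each lid until the wrist force showed light contact (under 2 N) before releasing it.

**Last checks:**
- **Centring:** the top and scene cameras both put the three lids on one axis to within about 1 mm.
- **Heights:** the rims measured 66, 94 and 118–120 mm, against 66, 94 and 120 expected.
- **Nothing else moved:** the large lid's fitted centre stayed the same. The covered bowl looks undisturbed in the pictures, but I did not measure it. The gripper ended clear of everything.

**What failed or disagreed:**
- **First grip:** it closed on air because the real fingertips sit about 28 mm above the reported TCP. The lid was undisturbed, and I allowed for the offset from then on.
- **Medium lid slid in the grip:** it moved about 4 mm when gripped, and I corrected for that before lowering it.
- **Tilt:** the scene camera read up to 1.3° on the two lower rims, including the large lid that I never moved. The top camera read about 0.2–0.3° on all three, so I take the larger figure as measurement bias.
- **Last wrist-camera fit:** it gave no usable result because the nest was only partly in view.

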